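Spread the bread rolls and slide the tray under the grill

TASK

The bread rolls are heaped together on the grill tray. Spread them into one even layer, right way up, one roll in each quarter of the tray with at least a finger's width between any two, and then slide the loaded tray in under the grill hood, straight and all the way to the back stop without banging it. Leave the other things on the worktop where they stand.

Things in the scene. Friction and masses are not known exactly. Their poses are not given: they have to be found in the camera images.
- grill: Open steel worktop grill, fixed: hood on four legs, no floor (sizes in mm). Origin: on the worktop, mid-mouth, straight below the hood's front edge; x points level in through the mouth, z up. Hood: x 0 to 310, y -135 to 135, underside 190 and top 264 up. Legs 22 x 18 at x=50 and 290, y=+-118. Side guide rails 30 high from x=45, inner faces y=+-109. Guard rods cross 82 to 88 up, x=100 to 280.
- grill_stop (a point): Point on the worktop at the middle of the front face of the grill's back stop, a bar 30 mm high across the back at x=298 from the grill's origin; axes as the grill's. With the tray against it, the end of the tray's handle is 13 mm inside the hood's front edge, so the hand must lean back to hold it there.
- tray: Loose dark steel grill tray, 210 mm (x) by 190 (y), about 400 g. Origin: centre of its underside; +x is the leading edge (x=105) that goes in first, z up. Floor and walls 4 thick, walls 18 high outside.
- tray_grip (a point): Centre of the tray's black stub handle near its end, 150 mm behind the tray's origin and 27 above it; axes as the tray's. The handle runs from x=-105 to -175 of the tray, 18 wide in y with flat sides to pinch, from 14 to 40 mm above the worktop.
- roll0: Small round bread roll, 50 mm in diameter (widest from 7 to 20 mm above its base), 36 high, flat base 42 and flat top 28 in diameter, 50 g, all four alike. Origin: centre of its underside; z up. Lies on the tray floor (origin 4 mm above the tray's origin) or on top of another roll.
- roll1: Small round bread roll, 50 mm in diameter (widest from 7 to 20 mm above its base), 36 high, flat base 42 and flat top 28 in diameter, 50 g, all four alike. Origin: centre of its underside; z up. Lies on the tray floor (origin 4 mm above the tray's origin) or on top of another roll.
- roll2: Small round bread roll, 50 mm in diameter (widest from 7 to 20 mm above its base), 36 high, flat base 42 and flat top 28 in diameter, 50 g, all four alike. Origin: centre of its underside; z up. Lies on the tray floor (origin 4 mm above the tray's origin) or on top of another roll.
- roll3: Small round bread roll, 50 mm in diameter (widest from 7 to 20 mm above its base), 36 high, flat base 42 and flat top 28 in diameter, 50 g, all four alike. Origin: centre of its underside; z up. Lies on the tray floor (origin 4 mm above the tray's origin) or on top of another roll.
- mill: Bystander: dark wooden pepper mill, 52 in diameter, 140 high, stands beside the grill's mouth. Origin: centre of its underside.
- spice: Bystander: amber spice jar with black cap, 48 in diameter, 100 high, stands beside the grill's mouth. Origin: centre of its underside.
- mug: Bystander: white mug, 80 in diameter, 90 high, with a handle at its +y side reaching about 75 from the axis. Origin: centre of its underside.
- can: Bystander: food can, 68 in diameter, 80 high. Origin: centre of its underside.
- jam: Bystander: glass jam jar, 60 in diameter, 85 high. Origin: centre of its underside.
Mind the look-alikes: they are no part of the job. What is shaped like the roll0 but red or yellow is not meant.

How it is judged:
On the way:
1. The rolls lie in one layer, one in each quarter of the tray, at least 8 mm between any two, while the tray is still outside the grill (z of roll0 in the frame of tray between 0 and 0.012 m and z of roll1 in the frame of tray between 0 and 0.012 m and z of roll2 in the frame of tray between 0 and 0.012 m and z of roll3 in the frame of tray between 0 and 0.012 m and horizontal distance between each of roll1, roll2, roll3 and roll0 above 0.058 m and horizontal distance between each of roll2, roll3 and roll1 above 0.058 m and horizontal distance between roll3 and roll2 above 0.058 m and ((x of roll0 in the frame of tray between 0.008 and 0.1 m and y of roll0 in the frame of tray between 0.008 and 0.09 m) or (x of roll1 in the frame of tray between 0.008 and 0.1 m and y of roll1 in the frame of tray between 0.008 and 0.09 m) or (x of roll2 in the frame of tray between 0.008 and 0.1 m and y of roll2 in the frame of tray between 0.008 and 0.09 m) or (x of roll3 in the frame of tray between 0.008 and 0.1 m and y of roll3 in the frame of tray between 0.008 and 0.09 m)) and ((x of roll0 in the frame of tray between 0.008 and 0.1 m and y of roll0 in the frame of tray between -0.09 and -0.008 m) or (x of roll1 in the frame of tray between 0.008 and 0.1 m and y of roll1 in the frame of tray between -0.09 and -0.008 m) or (x of roll2 in the frame of tray between 0.008 and 0.1 m and y of roll2 in the frame of tray between -0.09 and -0.008 m) or (x of roll3 in the frame of tray between 0.008 and 0.1 m and y of roll3 in the frame of tray between -0.09 and -0.008 m)) and ((x of roll0 in the frame of tray between -0.1 and -0.008 m and y of roll0 in the frame of tray between 0.008 and 0.09 m) or (x of roll1 in the frame of tray between -0.1 and -0.008 m and y of roll1 in the frame of tray between 0.008 and 0.09 m) or (x of roll2 in the frame of tray between -0.1 and -0.008 m and y of roll2 in the frame of tray between 0.008 and 0.09 m) or (x of roll3 in the frame of tray between -0.1 and -0.008 m and y of roll3 in the frame of tray between 0.008 and 0.09 m)) and ((x of roll0 in the frame of tray between -0.1 and -0.008 m and y of roll0 in the frame of tray between -0.09 and -0.008 m) or (x of roll1 in the frame of tray between -0.1 and -0.008 m and y of roll1 in the frame of tray between -0.09 and -0.008 m) or (x of roll2 in the frame of tray between -0.1 and -0.008 m and y of roll2 in the frame of tray between -0.09 and -0.008 m) or (x of roll3 in the frame of tray between -0.1 and -0.008 m and y of roll3 in the frame of tray between -0.09 and -0.008 m)) and x of tray in the frame of grill below 0.06 m), for 0.2 s.
At the end, for the whole second after the job is handed in: Tray at rest between the grill’s rails, leading edge within 14 mm of the back stop, within 8 degrees of straight; rolls in one layer right way up on its floor, one in each quarter (centre 8 mm past both midlines), 8 mm or more between any two; bystanders within 25 mm of their places (z of roll0 in the frame of tray between 0 and 0.012 m and z of roll1 in the frame of tray between 0 and 0.012 m and z of roll2 in the frame of tray between 0 and 0.012 m and z of roll3 in the frame of tray between 0 and 0.012 m and horizontal distance between each of roll1, roll2, roll3 and roll0 above 0.058 m and horizontal distance between each of roll2, roll3 and roll1 above 0.058 m and horizontal distance between roll3 and roll2 above 0.058 m and ((x of roll0 in the frame of tray between 0.008 and 0.1 m and y of roll0 in the frame of tray between 0.008 and 0.09 m) or (x of roll1 in the frame of tray between 0.008 and 0.1 m and y of roll1 in the frame of tray between 0.008 and 0.09 m) or (x of roll2 in the frame of tray between 0.008 and 0.1 m and y of roll2 in the frame of tray between 0.008 and 0.09 m) or (x of roll3 in the frame of tray between 0.008 and 0.1 m and y of roll3 in the frame of tray between 0.008 and 0.09 m)) and ((x of roll0 in the frame of tray between 0.008 and 0.1 m and y of roll0 in the frame of tray between -0.09 and -0.008 m) or (x of roll1 in the frame of tray between 0.008 and 0.1 m and y of roll1 in the frame of tray between -0.09 and -0.008 m) or (x of roll2 in the frame of tray between 0.008 and 0.1 m and y of roll2 in the frame of tray between -0.09 and -0.008 m) or (x of roll3 in the frame of tray between 0.008 and 0.1 m and y of roll3 in the frame of tray between -0.09 and -0.008 m)) and ((x of roll0 in the frame of tray between -0.1 and -0.008 m and y of roll0 in the frame of tray between 0.008 and 0.09 m) or (x of roll1 in the frame of tray between -0.1 and -0.008 m and y of roll1 in the frame of tray between 0.008 and 0.09 m) or (x of roll2 in the frame of tray between -0.1 and -0.008 m and y of roll2 in the frame of tray between 0.008 and 0.09 m) or (x of roll3 in the frame of tray between -0.1 and -0.008 m and y of roll3 in the frame of tray between 0.008 and 0.09 m)) and ((x of roll0 in the frame of tray between -0.1 and -0.008 m and y of roll0 in the frame of tray between -0.09 and -0.008 m) or (x of roll1 in the frame of tray between -0.1 and -0.008 m and y of roll1 in the frame of tray between -0.09 and -0.008 m) or (x of roll2 in the frame of tray between -0.1 and -0.008 m and y of roll2 in the frame of tray between -0.09 and -0.008 m) or (x of roll3 in the frame of tray between -0.1 and -0.008 m and y of roll3 in the frame of tray between -0.09 and -0.008 m)) and x of tray in the frame of grill between 0.179 and 0.2 m and y of tray in the frame of grill between -0.025 and 0.025 m and angle between the x axis of tray and the x axis of grill, either way round below 0.14 rad and height (world z) of tray below 0.006 m and angle between tray's own z axis and vertical below 0.05 rad and linear speed of tray below 0.01 m/s); the robot touches nothing.
It fails at once if A bystander (mill, spice jar, mug, can or jam jar) is moved by more than 25 mm or tipped (distance of any of mill, spice, mug, can, jam from where it was at the start of the episode above 0.025 m or angle between any of mill, spice, mug, can, jam's own z axis and vertical above 0.35 rad).
It fails at once if The tray is banged against the grill (over 40 N) (contact force between tray and grill above 40 N).
It also fails if it takes over 72 s, if anything falls off the work surface, if the arm or the gripper's body presses on something with over 40 N, if the wrist force passes 120 N, or if a joint passes its speed limit or range.

ROBOT

A 7-joint arm with a two-finger parallel gripper is mounted at the origin on the work surface. World frame = base frame: x ahead of the robot, y to its left, z up, the work surface at z = 0. Lengths are in m, angles in rad, forces in N, time in s.
With the tool pointing down it reaches from about 0.4 to 0.85 m from the base axis. Payload 4.4 kg.
Tool frame: the origin (TCP) lies on the centre line of the jaws, within the pads' length; the fingertips stand 8 mm ahead of it and the grasp point (between the pads) lies 11 mm behind it; z points along the fingers, y is the line along which they close (so a half turn about z gives the same grasp; the last joint's range is limited). The gripper opens to 94 mm and grips with 3 to 60 N. Pads are 16 mm wide; open, the fingers measure 119 mm over their backs; the gripper's body (75 mm by 177 mm) begins 78 mm behind the grasp point.
Start: joints at [1.139, 0.628, 0.038, 1.517, -0.027, 0.996, -0.02], TCP at [0.233, -0.607, 0.186] pointing down, gripper open.
Joint ranges: [-3.06, 3.06], [-0.37, 2.12], [-1.25, 1.32], [0.18, 2.47], [-1.1, 4.24], [0.23, 1.98], [-2.94, 2.94]. Speed limits (rad/s): [2.57, 2.57, 3.14, 3.14, 3.14, 3.14, 3.14].

INTERFACE

Orientations are given as a 3x3 rotation matrix whose columns are the frame's x, y, z axes.
In Python, from plant import * gives the robot as it stands.
- The arm moves only by the tool drive_tool, never from a script. Its argument "increments" is a list that holds one entry, the list of rows, each a list of 7 numbers: the opening, from -1 (shut) to 1 (fully open), so that 0 is half open, then the shift along the tool's x, y, z in m, then the turn, a rotation vector about the tool's x, y, z in rad. A call has exactly 10 rows; each row is the pose to reach, as a shift and turn from the pose commanded when the call began, along the tool's axes at that moment; what a row does not reach only later rows make up. A row lasts 1/12 s, in which the tool goes at most 41.7 mm and 7.16 degrees, less where a joint would pass 70% of its speed; a pose out of reach is approached as far as the arm can. A call with a gripper value outside its range is refused whole. The fingers move at their own pace and stop on an object; "grip_force" is the grip in N (left out, the last holds). Time passes only in rows, so rows that repeat a pose let the fingers close, or fill a call up. It gives the time, the measured TCP pose, the force, the opening and the grip force at its end, in the units of the state.
- observe(): the state, without advancing time (a new reading comes with each control period).
- get_image(name): name is "side" or "top"; returns (picture, depth): 480x640x3 uint8, red, green, blue; 480x640 float32, m along the optical axis (not along the pixel's ray), 0 where there is no reading.
- camera_info(name): a dict with "fx", "fy", "cx", "cy" (pixels), "R" (3x3) and "t" (3): a world point X has camera coordinates R X + t. Camera axes: x right, y down, z forward; pixel columns grow to the right and rows downward; lengths in m; the calibration is good to about 2 mm. A picture is of the moment at which its call begins. camera_info takes no time and is no camera call.
- hand_in(): hands the job in; it is judged then, once.
The state is a dict: "time": time; "q": joint angles; "qd": joint speeds; "effort": joint torques, N m; "ee_pos": TCP position; "eef_rot": TCP orientation; "force": force on the tool from outside, world axes, zero at the start; "wrist_torque": the same for the moment, N m; "finger_gap": finger opening in m; "grip_force": force on a finger pad.
Only numpy, scipy, OpenCV 4.12 (cv2) and the standard library are available. Lean on these libraries where they do the work, as an engineer would, in place of code of your own. Each camera call takes 0.05 s, during which the arm holds its last target. There are 200 camera calls.

## Working session

There is one attempt and no reset: what is moved stays moved. The work goes in short steps, Python scripts to look and compute and a tool call to move; the robot and the scene stay as the last step left them, time stands still between calls to the robot, and variables do not carry over. Pictures are saved under pics/ and viewed, at most 10 in all, crops included, and the job is handed in when it is done.

Besides the shell and the picture viewer there is one more tool, called by a JSON object that holds its "op" and its "data", one argument or row to a line. drive_tool: Moves the arm, as the interface text tells. Its arguments: {"type":"object","properties":{"increments":{"type":"array"},"grip_force":{"type":"number"}},"required":["increments"]}

```bash
mkdir -p pics; ls; cat > h.py <<'E'
from plant import *
import numpy as np, cv2
def shot(n,fn=None):
    im,d=get_image(n)
    if fn: cv2.imwrite('pics/'+fn,im[:,:,::-1])
    return im,d
def cloud(n,d):
    c=camera_info(n); v,u=np.mgrid[0:480,0:640]
    P=np.stack([(u-c['cx'])/c['fx']*d,(v-c['cy'])/c['fy']*d,d],-1)
    W=(P-np.array(c['t']))@np.array(c['R'])
    W[d==0]=np.nan
    return W
E
python3 - <<'E'
from h import *
a,d=shot('top','t0.png'); b,e=shot('side','s0.png')
np.savez('c0.npz',a=a,b=b,d=d,e=e)
s=observe(); print(s['time'],s['ee_pos'],np.round(s['eef_rot'],3),s['finger_gap'])
for n in('top','side'):
    c=camera_info(n);print(n,-np.array(c['R']).T@c['t'],np.round(c['R'],2).tolist(),c['fx'])
E
```

```text
pics
0.1 [ 0.23232006 -0.60642054  0.18529699] [[ 0.934  0.358 -0.001]
 [ 0.358 -0.934  0.002]
 [-0.    -0.002 -1.   ]] 0.09397541049184002
top [0.44532876 0.032623   1.21906   ] [[-0.03, -1.0, -0.01], [-0.99, 0.03, -0.1], [0.1, 0.01, -0.99]] 474.62161845540277
side [ 0.51892451 -0.76832918  0.9287431 ] [[1.0, -0.05, 0.02], [-0.02, -0.74, -0.67], [0.05, 0.67, -0.74]] 491.7900353441827
```

View pics/t0.png

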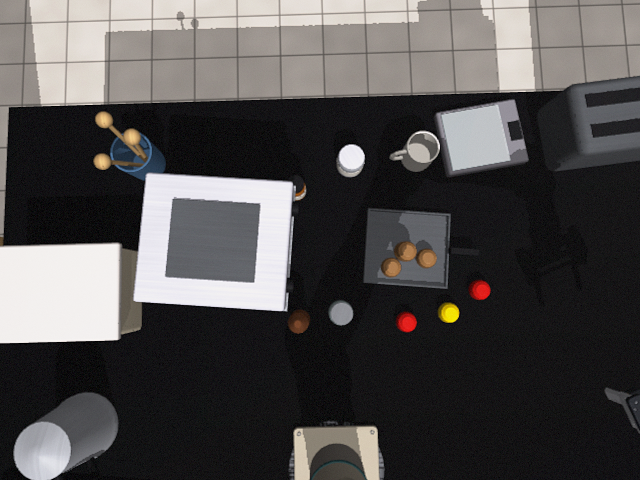

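View pics/s0.png

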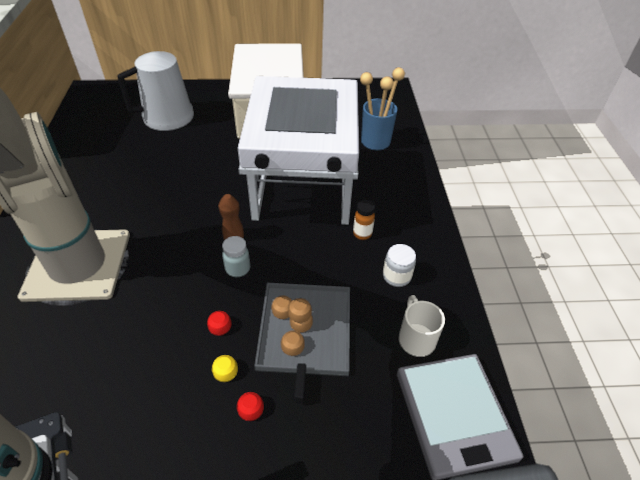

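The top view has the grill at the left with its mouth facing right (world -y), near (290,240). The tray is at (408,248) with its handle at (463,251). Rolls show at (392,268), (407,251, the high one) and (428,258), and the side view shows a fourth one under the high roll at (301,323). The red and yellow look-alikes are outside the tray at (406,322), (449,313) and (480,290). Only the four brown rolls on the tray are meant.

```bash
python3 - <<'E'
from h import *
z=np.load('c0.npz')
for n,im,d in(('top',z['a'],z['d']),('side',z['b'],z['e'])):
    W=cloud(n,d); hsv=cv2.cvtColor(im,cv2.COLOR_RGB2HSV)
    if n=='top':
        # hood top
        m=(W[...,2]>.24)&(W[...,2]<.29)&(W[...,1]>.2)&(np.mgrid[0:480,0:640][1]>130)&(np.mgrid[0:480,0:640][1]<300)&(np.mgrid[0:480,0:640][0]>165)
        p=W[m]; r=cv2.minAreaRect((p[:,:2]*1000).astype(np.float32)); print('hood',r,np.median(p[:,2]),np.round(cv2.boxPoints(r)))
    # tray walls
    v,u=np.mgrid[0:480,0:640]
    box=(u>355)&(u<456)&(v>200)&(v<295) if n=='top' else (u>250)&(u<360)&(v>278)&(v<378)
    m=box&(W[...,2]>.012)&(W[...,2]<.024)&(hsv[...,1]<90)
    p=W[m];r=cv2.minAreaRect((p[:,:2]*1000).astype(np.float32));print(n,'tray',r,m.sum(),np.round(cv2.boxPoints(r)))
    h=((u>450)&(u<485)&(v>235)&(v<265)) if n=='top' else (u>285)&(u<315)&(v>372)&(v<405)
    m=h&(W[...,2]>.034)&(W[...,2]<.046)
    p=W[m];r=cv2.minAreaRect((p[:,:2]*1000).astype(np.float32));print(n,'handle',r,m.sum(),np.median(p[:,2]),np.round(cv2.boxPoints(r)))
    br=box&(hsv[...,1]>90)&(W[...,2]>.01)
    cl=W[br]; print('zmax',np.nanmax(cl[:,2]))
    for lo,hi in((.034,.043),(.055,.09)):
        mm=(br&(W[...,2]>lo)&(W[...,2]<hi)).astype(np.uint8)
        k,l,st,ce=cv2.connectedComponentsWithStats(mm)
        for i in range(1,k):
            if st[i,4]>15: q=W[l==i]; print(lo,np.round(ce[i]),st[i,4],np.round(np.median(q,0),4),np.round((q.max(0)+q.min(0))/2,4),np.round(q.max(0)-q.min(0),3))
    big=im[190:300,350:490] if n=='top' else im[275:405,245:365]
    cv2.imwrite(f'pics/{n}_z.png',cv2.resize(big[:,:,::-1],None,fx=4,fy=4,interpolation=cv2.INTER_CUBIC))
E
cd pics; python3 -c "
import cv2,numpy as np
a=cv2.imread('top_z.png');b=cv2.imread('side_z.png');b=cv2.resize(b,(240*11//6,520*11//12)) if 0 else b
a=cv2.resize(a,(400,314));b=cv2.resize(b,(400,433));o=np.zeros((433,800,3),np.uint8);o[:314,:400]=a;o[:,400:]=b;cv2.imwrite('crop.png',o)"
```

```text
hood ((549.1652221679688, 292.6072998046875), (205.01963806152344, 267.31536865234375), 85.32839965820312) 0.26489154979308677 [[408. 201.]
 [674. 180.]
 [691. 384.]
 [424. 406.]]
top tray ((537.7825317382812, -197.20169067382812), (211.38670349121094, 190.46878051757812), 84.35809326171875) 579 [[ 433. -293.]
 [ 622. -312.]
 [ 643. -101.]
 [ 453.  -83.]]
top handle ((523.9956665039062, -335.4602966308594), (71.5274887084961, 18.363651275634766), 84.67182922363281) 208 0.03929476533570407 [[ 512. -370.]
 [ 530. -372.]
 [ 536. -301.]
 [ 518. -299.]]
zmax 0.08096363765924469
0.034 [428. 258.] 197 [ 0.5113 -0.243   0.0379] [ 0.5096 -0.2425  0.0384] [0.04  0.043 0.009]
0.034 [392. 267.] 201 [ 0.4914 -0.1526  0.0379] [ 0.4895 -0.1524  0.0384] [0.045 0.042 0.009]
0.055 [406. 251.] 314 [ 0.5254 -0.1831  0.0725] [ 0.5269 -0.1852  0.068 ] [0.049 0.048 0.026]
side tray ((538.5098876953125, -192.9005126953125), (214.9112091064453, 190.20599365234375), 84.34107208251953) 923 [[ 433. -290.]
 [ 623. -309.]
 [ 644.  -95.]
 [ 454.  -77.]]
side handle ((523.5950927734375, -343.32080078125), (51.91388702392578, 17.903522491455078), 84.2625503540039) 241 0.040207035300085195 [[ 512. -368.]
 [ 530. -370.]
 [ 535. -318.]
 [ 517. -317.]]
zmax 0.08166411137081392
0.034 [282. 303.] 207 [ 0.4893 -0.1537  0.0398] [ 0.4903 -0.1517  0.0385] [0.042 0.042 0.009]
0.034 [303. 322.] 51 [ 0.5335 -0.2019  0.0364] [ 0.5318 -0.1977  0.0382] [0.039 0.024 0.008]
0.034 [292. 339.] 282 [ 0.51   -0.2436  0.0391] [ 0.5108 -0.241   0.0385] [0.043 0.044 0.009]
0.055 [299. 309.] 406 [ 0.5267 -0.1932  0.0736] [ 0.5257 -0.186   0.0683] [0.046 0.046 0.027]
```

View pics/crop.png

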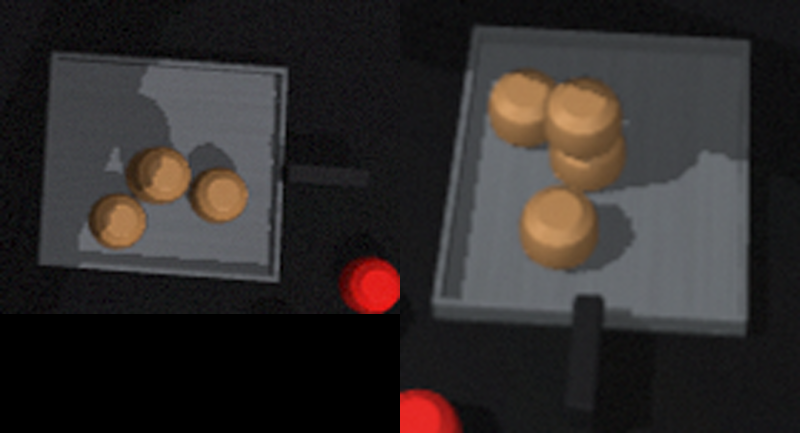

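The crop confirms it: three brown rolls on the tray floor and one stacked near the middle. Two of the floor rolls already lie in separate +y quarters of the tray. Next I'll measure the grill, the bystanders and the rolls in tray coordinates.

```bash
cat >> h.py <<'E'
def goal(tcp,ydir,frm=None,Rf=None):
    """shift (tool axes) and rotvec for tool-down pose, y axis angle deg"""
    from scipy.spatial.transform import Rotation as Ro
    s=observe(); p=np.array(s['ee_pos']) if frm is None else np.array(frm); R=np.array(s['eef_rot'])
    a=np.radians(ydir); y=np.array([np.cos(a),np.sin(a),0]); zz=np.array([0,0,-1.]); G=np.stack([np.cross(y,zz),y,zz],1)
    return np.round(R.T@(np.array(tcp)-p),4),np.round(Ro.from_matrix(R.T@G).as_rotvec(),3)
TC=np.array([.538,-.196]); TX=np.array([.0975,.9952]); TY=np.array([-.9952,.0975])
def t2w(x,y): return TC+x*TX+y*TY
def w2t(p): r=np.array(p)[:2]-TC; return np.round([r@TX,r@TY],4)
E
python3 - <<'E'
from h import *
z=np.load('c0.npz');W=cloud('top',z['d']);v,u=np.mgrid[0:480,0:640]
m=(W[...,2]>.255)&(W[...,2]<.275)&(u>128)&(u<302)&(v>165)&(v<320)
p=W[m];r=cv2.minAreaRect((p[:,:2]*1000).astype(np.float32));print('hood',r,np.round(cv2.boxPoints(r)))
W2=cloud('side',z['e'])
m=(W2[...,2]>.255)&(W2[...,2]<.275)&(u>235)&(u<362)&(v>75)&(v<175)
p=W2[m];r=cv2.minAreaRect((p[:,:2]*1000).astype(np.float32));print('hood s',r,np.round(cv2.boxPoints(r)))
for n,(x0,x1,y0,y1,lo) in dict(mill=(285,312,305,338,.10),spice=(294,308,175,202,.06),can_white=(335,367,142,178,.06),jam=(326,356,297,328,.06),mug=(388,442,128,173,.06)).items():
    m=(u>x0)&(u<x1)&(v>y0)&(v<y1)&(W[...,2]>lo)&(W[...,2]<.16); q=W[m]; print(n,np.round((q.max(0)+q.min(0))/2,3),np.round(q.max(0)-q.min(0),3),np.round(q[:,2].max(),3))
for q in((.490,-.152),(.526,-.1855),(.5325,-.2),(.5105,-.2415)): print(w2t(q))
print('over B',t2w(.045,-.042),goal([.526,-.1855,.15],-95.6))
E
```

```text
hood ((544.693603515625, 242.03067016601562), (307.0181579589844, 266.1940612792969), 84.79338836669922) [[398. 101.]
 [663.  77.]
 [691. 383.]
 [426. 407.]]
hood s ((545.524169921875, 243.1990966796875), (312.6653137207031, 266.3515319824219), 84.79679107666016) [[399. 100.]
 [664.  75.]
 [692. 387.]
 [427. 411.]]
mill [0.365 0.08  0.122] [0.047 0.046 0.042] 0.143
spice [0.691 0.069 0.084] [0.043 0.023 0.043] 0.106
can_white [ 0.759 -0.059  0.073] [0.064 0.065 0.027] 0.087
jam [ 0.382 -0.022  0.075] [0.051 0.05  0.03 ] 0.091
mug [ 0.778 -0.217  0.078] [0.081 0.111 0.035] 0.095
[0.0391 0.0521]
[0.0093 0.013 ]
[-0.0045  0.0051]
[-0.048   0.0229]
over B [ 0.5841859 -0.155311 ] (array([ 0.4248, -0.288 ,  0.0358]), array([-0.002,  0.   ,  0.464]))
```

{"op": "drive_tool", "data": {
  "increments": [
    [[0.5,0.04,-0.028,0.0,0,0,0.1],[0.5,0.08,-0.055,0,0,0,0.2],[0.5,0.12,-0.082,0.0,0,0,0.3],[0.5,0.155,-0.105,0.0,0,0,0.4],[0.5,0.19,-0.129,0,0,0,0.464],[0.5,0.225,-0.152,0,0,0,0.464],[0.5,0.26,-0.176,0.01,0,0,0.464],[0.5,0.295,-0.2,0.02,0,0,0.464],[0.5,0.33,-0.224,0.03,0,0,0.464],[0.5,0.364,-0.247,0.036,0,0,0.464]]
  ],
  "grip_force": 8
}}

```text
time: 0.93
ee_pos: [0.4695, -0.2657, 0.1541]
eef_rot: [[0.995, -0.098, -0.001], [-0.098, -0.995, 0.0], [-0.001, -0.0, -1.0]]
force: [0.4, -0.1, 0.5]
finger_gap: 0.0703
grip_force: 0.0
```

```bash
python3 - <<'E'
from h import *
print(goal([.526,-.1855,.12],-95.6),goal([.526,-.1855,.051],-95.6),observe()['ee_pos'])
E
```

```text
(array([ 0.0484, -0.0853,  0.0341]), array([-0.   ,  0.001, -0.001])) (array([ 0.0484, -0.0853,  0.1031]), array([-0.   ,  0.001, -0.001])) [ 0.46952456 -0.26569779  0.15408935]
```

{"op": "drive_tool", "data": {
  "increments": [
    [[0.5,0.018,-0.032,0.015,0,0,0],[0.5,0.036,-0.064,0.03,0,0,0],[0.5,0.036,-0.064,0.03,0,0,0],[0.5,0.036,-0.064,0.03,0,0,0],[0.5,0.036,-0.064,0.03,0,0,0],[0.5,0.036,-0.064,0.03,0,0,0],[0.5,0.036,-0.064,0.03,0,0,0],[0.5,0.036,-0.064,0.03,0,0,0],[0.5,0.036,-0.064,0.03,0,0,0],[0.5,0.036,-0.064,0.03,0,0,0]]
  ]
}}

```text
time: 1.77
ee_pos: [0.511, -0.2082, 0.125]
eef_rot: [[0.995, -0.099, 0.0], [-0.099, -0.995, -0.0], [0.0, 0.0, -1.0]]
force: [-0.3, -0.6, 0.1]
finger_gap: 0.0703
grip_force: 0.0
```

```bash
python3 - <<'E'
from h import *
print(goal([.526,-.1855,.12],-95.6),goal([.526,-.1855,.051],-95.6),observe()['ee_pos'])
shot('side','s1.png')
E
```

```text
(array([ 0.0126, -0.0241,  0.005 ]), array([ 0.   , -0.   , -0.002])) (array([ 0.0126, -0.0241,  0.074 ]), array([ 0.   , -0.   , -0.002])) [ 0.51102885 -0.20822177  0.12503899]
```

View pics/s1.png

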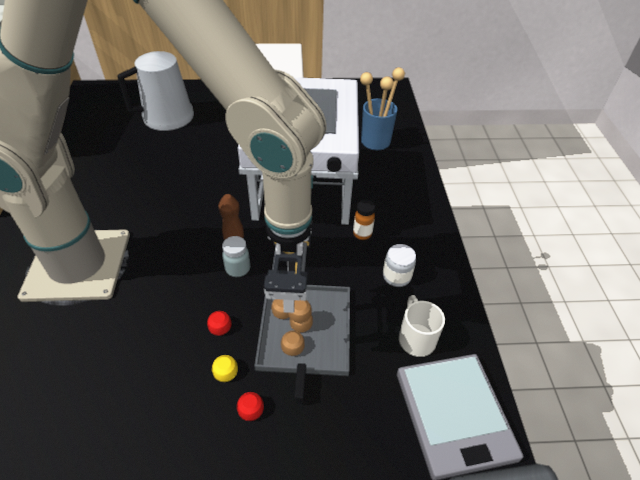

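The hand is just short of the stack, at about (287,285). I'll shift over roll B, descend and close.

{"op": "drive_tool", "data": {
  "increments": [
    [[0.5,0.0126,-0.024,0.0,0,0,0],[0.5,0.0126,-0.024,0.0,0,0,0],[0.5,0.0126,-0.024,0.02,0,0,0],[0.5,0.0126,-0.024,0.045,0,0,0],[0.5,0.0126,-0.024,0.065,0,0,0],[0.5,0.0126,-0.024,0.074,0,0,0],[0.5,0.0126,-0.024,0.074,0,0,0],[-1,0.0126,-0.024,0.074,0,0,0],[-1,0.0126,-0.024,0.074,0,0,0],[-1,0.0126,-0.024,0.074,0,0,0]]
  ],
  "grip_force": 6
}}

```text
time: 2.65
ee_pos: [0.5271, -0.1853, 0.052]
eef_rot: [[0.995, -0.098, 0.002], [-0.098, -0.995, -0.001], [0.002, 0.0, -1.0]]
force: [-0.5, -0.1, 0.2]
finger_gap: 0.0542
grip_force: 0.0
```

{"op": "drive_tool", "data": {
  "increments": [
    [[-1,0,0,0,0,0,0],[-1,0,0,0,0,0,0],[-1,0,0,0,0,0,0],[-1,0,0,-0.01,0,0,0],[-1,0,0,-0.03,0,0,0],[-1,0,0,-0.05,0,0,0],[-1,0,0,-0.05,0,0,0],[-1,0,0,-0.05,0,0,0],[-1,0,0,-0.05,0,0,0],[-1,0,0,-0.05,0,0,0]]
  ]
}}

```text
time: 3.48
ee_pos: [0.5253, -0.1845, 0.1]
eef_rot: [[0.995, -0.098, -0.002], [-0.098, -0.995, 0.001], [-0.002, -0.0, -1.0]]
force: [0.5, -0.2, -1.1]
finger_gap: 0.0009
grip_force: 0.0
```

```bash
python3 - <<'E'
from h import *
g=t2w(.045,-.042); s=observe(); print(s['ee_pos'],s['finger_gap'],s['grip_force'])
print(goal([*g,.1],-95.6),goal([*g,.016],-95.6))
E
```

```text
[ 0.52533164 -0.1844909   0.09999767] 0.000923050770109318 0.0
(array([ 0.0557, -0.0348, -0.0001]), array([-0.   ,  0.002, -0.   ])) (array([ 0.0559, -0.0348,  0.0839]), array([-0.   ,  0.002, -0.   ]))
```

The fingers closed empty, so they slid off the dome above the widest part. I'll look again.

```bash
cat >> h.py <<'E'
def rolls(n,d,im):
    W=cloud(n,d); hsv=cv2.cvtColor(im,cv2.COLOR_RGB2HSV)
    br=(hsv[...,1]>90)&(hsv[...,0]<22)&(hsv[...,0]>4)&(abs(W[...,0]-.538)<.15)&(abs(W[...,1]+.196)<.14)
    for lo,hi in((.035,.043),(.055,.085)):
        k,l,st,ce=cv2.connectedComponentsWithStats((br&(W[...,2]>lo)&(W[...,2]<hi)).astype(np.uint8))
        for i in range(1,k):
            if st[i,4]>25: q=W[l==i]; c=(q.max(0)+q.min(0))/2; print(n,lo,np.round(ce[i]),st[i,4],'mid',np.round(c,4),'ext',np.round(np.ptp(q,0),3),'tray',w2t(c))
E
python3 - <<'E'
from h import *
for n in('side','top'):
    im,d=shot(n); rolls(n,d,im)
    if n=='side': cv2.imwrite('pics/s2.png',cv2.resize(im[250:410,230:390,::-1],(600,600),interpolation=cv2.INTER_CUBIC))
E
```

```text
side 0.035 [282. 304.] 199 mid [ 0.4893 -0.1532  0.0391] ext [0.039 0.038 0.008] tray [0.0379 0.0527]
side 0.035 [305. 321.] 34 mid [ 0.5381 -0.1973  0.0386] ext [0.026 0.022 0.007] tray [-0.0013 -0.0002]
side 0.035 [292. 339.] 259 mid [ 0.5119 -0.2417  0.039 ] ext [0.041 0.041 0.008] tray [-0.048   0.0216]
side 0.055 [299. 309.] 395 mid [ 0.5257 -0.1882  0.0675] ext [0.046 0.042 0.025] tray [0.0066 0.013 ]
top 0.035 [392. 267.] 185 mid [ 0.4881 -0.1532  0.0391] ext [0.042 0.04  0.008] tray [0.0377 0.0538]
```

View pics/s2.png

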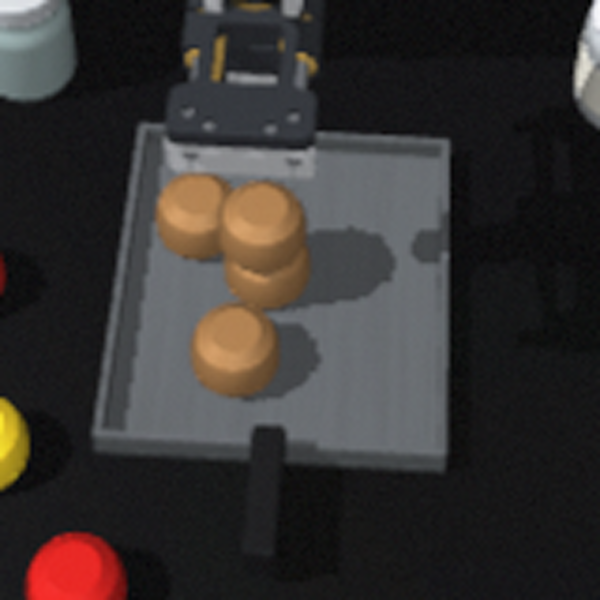

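Roll B is still on the stack at crop (262,225), and nothing has shifted. I'll grip lower, on the full-width band, and check the grip before lifting.

{"op": "drive_tool", "data": {
  "increments": [
    [[0.5,0,0.0015,0.0,0,0,0],[0.5,0,0.0015,0.0,0,0,0],[0.5,0,0.0015,0,0,0,0],[0.5,0,0.0015,0,0,0,0],[0.5,0,0.0015,0.025,0,0,0],[0.5,0,0.0015,0.045,0,0,0],[0.5,0,0.0015,0.0535,0,0,0],[0.5,0,0.0015,0.0535,0,0,0],[-1,0,0.0015,0.0535,0,0,0],[-1,0,0.0015,0.0535,0,0,0]]
  ],
  "grip_force": 15
}}

```text
time: 4.42
ee_pos: [0.5272, -0.1819, 0.0486]
eef_rot: [[0.995, -0.096, 0.001], [-0.096, -0.995, 0.006], [0.001, -0.006, -1.0]]
force: [0.4, 10.5, 15.4]
finger_gap: 0.0439
grip_force: 17.2
```

{"op": "drive_tool", "data": {
  "increments": [
    [[-1,0,0,0,0,0,0],[-1,0,0,0,0,0,0],[-1,0,0,0,0,0,0],[-1,0,0,0,0,0,0],[-1,0,0,0,0,0,0],[-1,0,0,0,0,0,0],[-1,0,0,0,0,0,0],[-1,0,0,-0.003,0,0,0],[-1,0,0,-0.006,0,0,0],[-1,0,0,-0.01,0,0,0]]
  ]
}}

```text
time: 5.25
ee_pos: [0.5257, -0.1868, 0.0573]
eef_rot: [[0.995, -0.098, -0.001], [-0.098, -0.995, -0.0], [-0.0, 0.0, -1.0]]
force: [0.2, 0.3, -0.8]
finger_gap: 0.0425
grip_force: 13.0
```

```bash
python3 - <<'E'
from h import *
s=observe();print(s['finger_gap'],s['grip_force'],s['ee_pos'])
for n in('side','top'):
    im,d=shot(n); rolls(n,d,im)
    if n=='side': cv2.imwrite('pics/s3.png',cv2.resize(im[250:410,230:390,::-1],(600,600),interpolation=cv2.INTER_CUBIC))
E
```

```text
0.0425028297170348 12.980477884411812 [ 0.52565014 -0.18680516  0.05726686]
side 0.035 [302. 321.] 101 mid [ 0.5297 -0.1964  0.0389] ext [0.043 0.024 0.008] tray [-0.0012  0.0082]
side 0.035 [292. 339.] 271 mid [ 0.5108 -0.242   0.039 ] ext [0.043 0.041 0.008] tray [-0.0484  0.0226]
side 0.055 [299. 315.] 86 mid [ 0.5243 -0.2016  0.0678] ext [0.044 0.019 0.021] tray [-0.0069  0.0131]
top 0.035 [392. 267.] 177 mid [ 0.4894 -0.1534  0.0389] ext [0.04  0.04  0.008] tray [0.0376 0.0525]
```

View pics/s3.png

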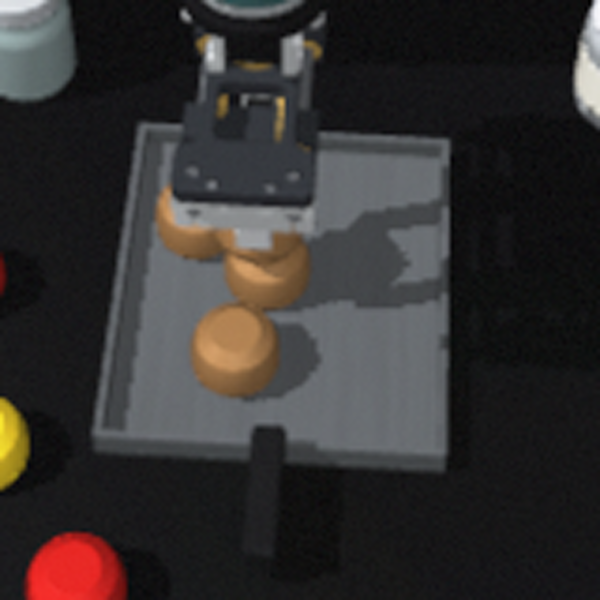

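The fingers are pinching the dome because they had not finished opening before the descent; the stack is intact. I'll open in place, wait, descend and close again.

{"op": "drive_tool", "data": {
  "increments": [
    [[0.5,0,0,0,0,0,0],[0.5,0,0,0,0,0,0],[0.5,0,0,0,0,0,0],[0.5,0,0,0,0,0,0],[0.5,0,0,0,0,0,0],[0.5,0,0,0,0,0,0],[0.5,0,0,0,0,0,0],[0.5,0,0,0,0,0,0],[0.5,0,0,0,0,0,0],[0.5,0,0,0,0,0,0]]
  ]
}}

```text
time: 6.18
ee_pos: [0.526, -0.1864, 0.0573]
eef_rot: [[0.995, -0.098, 0.0], [-0.098, -0.995, 0.0], [0.0, -0.0, -1.0]]
force: [-1.3, 0.1, -0.5]
finger_gap: 0.0704
grip_force: 0.0
```

```bash
python3 - <<'E'
from h import *
s=observe();print(s['finger_gap'],s['ee_pos'])
for n in('side','top'):
    im,d=shot(n); rolls(n,d,im)
E
```

```text
0.0703871270811404 [ 0.52596252 -0.18636671  0.05725874]
side 0.035 [304. 322.] 37 mid [ 0.5338 -0.1989  0.0383] ext [0.034 0.019 0.007] tray [-0.0033  0.0039]
side 0.035 [293. 339.] 265 mid [ 0.5108 -0.2408  0.039 ] ext [0.043 0.043 0.008] tray [-0.0473  0.0227]
side 0.055 [306. 315.] 55 mid [ 0.5409 -0.2029  0.0672] ext [0.015 0.014 0.023] tray [-0.0066 -0.0035]
top 0.035 [392. 268.] 170 mid [ 0.4858 -0.1521  0.039 ] ext [0.037 0.042 0.008] tray [0.0386 0.0562]
```

{"op": "drive_tool", "data": {
  "increments": [
    [[0.5,0,0,0.006,0,0,0],[0.5,0,0,0.0105,0,0,0],[0.5,0,0,0.0105,0,0,0],[-1,0,0,0.0105,0,0,0],[-1,0,0,0.0105,0,0,0],[-1,0,0,0.0105,0,0,0],[-1,0,0,0.0105,0,0,0],[-1,0,0,0.0105,0,0,0],[-1,0,0,0.0105,0,0,0],[-1,0,0,0.0105,0,0,0]]
  ],
  "grip_force": 12
}}

```text
time: 7.12
ee_pos: [0.526, -0.1863, 0.0468]
eef_rot: [[0.995, -0.098, 0.0], [-0.098, -0.995, 0.0], [0.0, -0.0, -1.0]]
force: [-0.2, -1.2, 0.3]
finger_gap: 0.0443
grip_force: 11.5
```

{"op": "drive_tool", "data": {
  "increments": [
    [[-1,0,0,-0.005,0,0,0],[-1,0,0,-0.01,0,0,0],[-1,0,0,-0.02,0,0,0],[-1,0,0,-0.03,0,0,0],[-1,0,0,-0.04,0,0,0],[-1,0,0,-0.05,0,0,0],[-1,0,0,-0.05,0,0,0],[-1,0,0,-0.05,0,0,0],[-1,0,0,-0.05,0,0,0],[-1,0,0,-0.05,0,0,0]]
  ]
}}

```text
time: 7.95
ee_pos: [0.5255, -0.1862, 0.0963]
eef_rot: [[0.995, -0.098, -0.001], [-0.098, -0.995, 0.0], [-0.001, -0.0, -1.0]]
force: [0.2, 0.4, 0.1]
finger_gap: 0.0444
grip_force: 11.4
```

```bash
python3 - <<'E'
from h import *
s=observe();print(s['finger_gap'],s['ee_pos'])
g=t2w(.045,-.042);print(goal([*g,.1],-95.6))
for n in('side','top'):
    im,d=shot(n); rolls(n,d,im)
    if n=='side': cv2.imwrite('pics/s4.png',cv2.resize(im[240:400,230:390,::-1],(600,600),interpolation=cv2.INTER_CUBIC)); W=cloud(n,d); hsv=cv2.cvtColor(im,cv2.COLOR_RGB2HSV);m=(hsv[...,1]>110)&(hsv[...,0]<22)&(W[...,2]>.06)&(abs(W[...,0]-.526)<.04)&(abs(W[...,1]+.2)<.06);q=W[m];print(len(q),q.min(0),q.max(0))
E
```

```text
0.04439508405769823 [ 0.52551949 -0.18618428  0.09631334]
(array([ 0.0554, -0.0365, -0.0037]), array([-0.   ,  0.001, -0.   ]))
side 0.035 [281. 304.] 168 mid [ 0.4881 -0.156   0.039 ] ext [0.037 0.035 0.008] tray [0.0349 0.0535]
side 0.035 [301. 317.] 240 mid [ 0.5298 -0.1888  0.039 ] ext [0.043 0.042 0.008] tray [0.0064 0.0089]
side 0.035 [293. 339.] 262 mid [ 0.5108 -0.2409  0.039 ] ext [0.043 0.042 0.008] tray [-0.0473  0.0227]
164 [ 0.49560053 -0.2299279   0.09242883] [ 0.55785353 -0.15657975  0.25813289]
top 0.035 [392. 267.] 182 mid [ 0.4893 -0.1533  0.039 ] ext [0.04  0.04  0.008] tray [0.0378 0.0526]
```

View pics/s4.png

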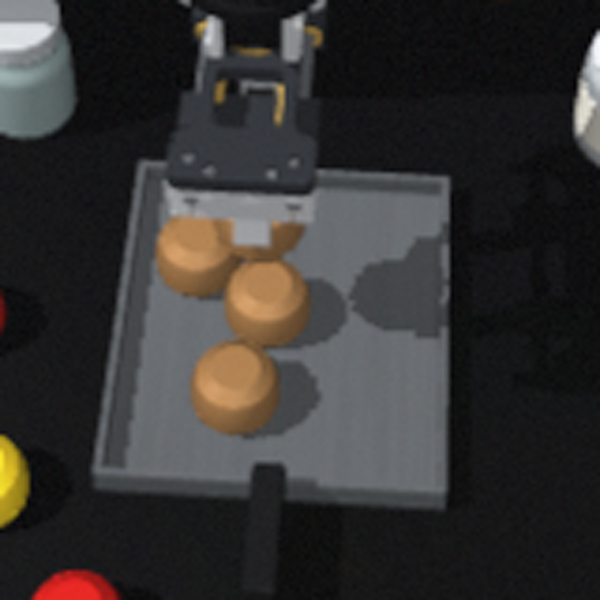

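Roll B is held (crop (265,235)) and C is free on the floor at crop (267,300). Now I'll place B in the +x/-y quarter.

{"op": "drive_tool", "data": {
  "increments": [
    [[-1,0.014,-0.009,0,0,0,0],[-1,0.028,-0.018,0,0,0,0],[-1,0.042,-0.027,0,0,0,0],[-1,0.0554,-0.0365,0,0,0,0],[-1,0.0554,-0.0365,0.015,0,0,0],[-1,0.0554,-0.0365,0.035,0,0,0],[-1,0.0554,-0.0365,0.055,0,0,0],[-1,0.0554,-0.0365,0.07,0,0,0],[-1,0.0554,-0.0365,0.078,0,0,0],[-1,0.0554,-0.0365,0.083,0,0,0]]
  ]
}}

```text
time: 8.88
ee_pos: [0.5837, -0.1553, 0.0122]
eef_rot: [[0.995, -0.098, -0.002], [-0.098, -0.995, 0.0], [-0.002, -0.0, -1.0]]
force: [0.3, -0.5, -0.5]
finger_gap: 0.044
grip_force: 11.4
```

{"op": "drive_tool", "data": {
  "increments": [
    [[-1,0,0,0,0,0,0],[-1,0,0,0,0,0,0],[0.36,0,0,0,0,0,0],[0.36,0,0,0,0,0,0],[0.36,0,0,0,0,0,0],[0.36,0,0,0,0,0,0],[0.36,0,0,0,0,0,0],[0.36,0,0,-0.02,0,0,0],[0.36,0,0,-0.05,0,0,0],[0.36,0,0,-0.08,0,0,0]]
  ]
}}

```text
time: 9.72
ee_pos: [0.5837, -0.1553, 0.094]
eef_rot: [[0.995, -0.098, -0.002], [-0.098, -0.995, 0.0], [-0.002, -0.0, -1.0]]
force: [0.4, 0.1, 0.9]
finger_gap: 0.0638
grip_force: 0.0
```

```bash
python3 - <<'E'
from h import *
s=observe();print(s['finger_gap'],s['ee_pos'])
for n in('side','top'):
    im,d=shot(n); rolls(n,d,im)
E
```

```text
0.06379252431788994 [ 0.58368342 -0.15530496  0.09395312]
side 0.035 [282. 303.] 222 mid [ 0.4903 -0.1534  0.039 ] ext [0.041 0.04  0.008] tray [0.0378 0.0516]
side 0.035 [326. 304.] 210 mid [ 0.5861 -0.1577  0.039 ] ext [0.042 0.038 0.008] tray [ 0.0428 -0.0441]
side 0.035 [301. 316.] 240 mid [ 0.5296 -0.1866  0.039 ] ext [0.042 0.043 0.008] tray [0.0086 0.0093]
side 0.035 [292. 339.] 270 mid [ 0.5099 -0.2417  0.039 ] ext [0.041 0.044 0.008] tray [-0.0483  0.0235]
top 0.035 [393. 233.] 67 mid [ 0.5731 -0.1558  0.0389] ext [0.018 0.038 0.007] tray [ 0.0434 -0.031 ]
top 0.035 [401. 250.] 53 mid [ 0.5322 -0.1748  0.0386] ext [0.033 0.016 0.007] tray [0.0205 0.0078]
top 0.035 [392. 267.] 193 mid [ 0.4896 -0.1523  0.039 ] ext [0.04  0.042 0.008] tray [0.0388 0.0524]
```

B is placed at tray (0.043,-0.043). Now for C at tray (0.008,0.009), closing along tray y to avoid its neighbours.

```bash
python3 - <<'E'
from h import *
g=t2w(.0065,.009);print(g,goal([*g,.1],-1.6),observe()['q'])
E
```

```text
[ 0.52967695 -0.1886537 ] (array([-0.0553,  0.0376, -0.0019]), array([ 0.009, -0.006, -1.641])) [ 0.12003138  0.67343886  0.15121269  1.73434451 -0.14044988  0.73501129
 -1.32702031]
```

{"op": "drive_tool", "data": {
  "increments": [
    [[0.28,-0.014,0.009,0,0,0,-0.12],[0.28,-0.028,0.018,0,0,0,-0.24],[0.28,-0.042,0.028,0,0,0,-0.36],[0.28,-0.0553,0.0376,-0.002,0,0,-0.48],[0.28,-0.0553,0.0376,-0.002,0,0,-0.6],[0.28,-0.0553,0.0376,-0.002,0,0,-0.72],[0.28,-0.0553,0.0376,-0.002,0,0,-0.84],[0.28,-0.0553,0.0376,-0.002,0,0,-0.96],[0.28,-0.0553,0.0376,-0.002,0,0,-1.08],[0.28,-0.0553,0.0376,-0.002,0,0,-1.2]]
  ]
}}

```text
time: 10.65
ee_pos: [0.5256, -0.1874, 0.0954]
eef_rot: [[0.447, 0.895, -0.0], [0.895, -0.447, 0.0], [0.0, -0.0, -1.0]]
force: [-0.8, -0.3, 0.1]
finger_gap: 0.0599
grip_force: 0.0
```

{"op": "drive_tool", "data": {
  "increments": [
    [[0.28,0,0,0,0,0,-0.11],[0.28,0,0,0,0,0,-0.22],[0.28,0,0,0,0,0,-0.33],[0.28,0,0,0,0,0,-0.4],[0.28,0,0,0,0,0,-0.44],[0.28,0,0,0,0,0,-0.44],[0.28,0,0,0,0,0,-0.44],[0.28,0,0,0,0,0,-0.44],[0.28,0,0,0,0,0,-0.44],[0.28,0,0,0,0,0,-0.44]]
  ]
}}

```text
time: 11.48
ee_pos: [0.5259, -0.1874, 0.0957]
eef_rot: [[0.029, 1.0, 0.0], [1.0, -0.029, -0.0], [-0.0, 0.0, -1.0]]
force: [0.1, -0.3, 0.8]
finger_gap: 0.0602
grip_force: 0.0
```

```bash
python3 - <<'E'
from h import *
g=t2w(.0065,.009);print(goal([*g,.0125],-1.6),observe()['ee_pos'],observe()['finger_gap'])
E
```

```text
(array([-0.0011,  0.0038,  0.0832]), array([ 0.   ,  0.   , -0.001])) [ 0.52594951 -0.18743966  0.09571846] 0.06016405885786505
```

{"op": "drive_tool", "data": {
  "increments": [
    [[0.28,-0.001,0.0038,0,0,0,0],[0.28,-0.001,0.0038,0.025,0,0,0],[0.28,-0.001,0.0038,0.05,0,0,0],[0.28,-0.001,0.0038,0.07,0,0,0],[0.28,-0.001,0.0038,0.08,0,0,0],[0.28,-0.001,0.0038,0.0837,0,0,0],[0.28,-0.001,0.0038,0.0837,0,0,0],[-1,-0.001,0.0038,0.0837,0,0,0],[-1,-0.001,0.0038,0.0837,0,0,0],[-1,-0.001,0.0038,0.0837,0,0,0]]
  ]
}}

```text
time: 12.32
ee_pos: [0.5306, -0.1889, 0.0132]
eef_rot: [[0.029, 1.0, 0.002], [1.0, -0.029, -0.001], [-0.001, 0.002, -1.0]]
force: [0.5, 0.4, 0.3]
finger_gap: 0.0435
grip_force: 7.4
```

{"op": "drive_tool", "data": {
  "increments": [
    [[-1,0,0,0,0,0,0],[-1,0,0,0,0,0,0],[-1,0,0,0,0,0,0],[-1,0,0,-0.005,0,0,0],[-1,0,0,-0.015,0,0,0],[-1,0,0,-0.03,0,0,0],[-1,0,0,-0.05,0,0,0],[-1,0,0,-0.07,0,0,0],[-1,0,0,-0.08,0,0,0],[-1,0,0,-0.08,0,0,0]]
  ]
}}

```text
time: 13.15
ee_pos: [0.5313, -0.1891, 0.0945]
eef_rot: [[0.029, 1.0, 0.004], [1.0, -0.029, -0.001], [-0.001, 0.004, -1.0]]
force: [-0.3, 0.7, -0.4]
finger_gap: 0.0427
grip_force: 11.4
```

```bash
python3 - <<'E'
from h import *
g=t2w(-.048,-.043);print(goal([*g,.093],-95.6),observe()['ee_pos'],observe()['finger_gap'])
for n in('side',):
    im,d=shot(n); rolls(n,d,im)
E
```

```text
(array([-0.0575,  0.0465,  0.0018]), array([ 0.004, -0.003,  1.639])) [ 0.53128568 -0.18909624  0.09454431] 0.04269313527187669
side 0.035 [282. 304.] 192 mid [ 0.4892 -0.153   0.039 ] ext [0.039 0.041 0.008] tray [0.0381 0.0527]
side 0.035 [326. 304.] 216 mid [ 0.5853 -0.1564  0.0391] ext [0.04  0.039 0.008] tray [ 0.044  -0.0432]
side 0.035 [293. 339.] 266 mid [ 0.5108 -0.2415  0.039 ] ext [0.043 0.039 0.008] tray [-0.0479  0.0226]
```

{"op": "drive_tool", "data": {
  "increments": [
    [[-1,-0.01,0.008,0,0,0,0.12],[-1,-0.02,0.016,0,0,0,0.24],[-1,-0.03,0.024,0,0,0,0.36],[-1,-0.04,0.032,0,0,0,0.48],[-1,-0.05,0.04,0,0,0,0.6],[-1,-0.0575,0.0465,0.002,0,0,0.72],[-1,-0.0575,0.0465,0.002,0,0,0.84],[-1,-0.0575,0.0465,0.002,0,0,0.96],[-1,-0.0575,0.0465,0.002,0,0,1.08],[-1,-0.0575,0.0465,0.002,0,0,1.2]]
  ]
}}

```text
time: 14.03
ee_pos: [0.5733, -0.2472, 0.0883]
eef_rot: [[0.944, 0.329, -0.003], [0.329, -0.944, 0.001], [-0.003, -0.002, -1.0]]
force: [-0.0, -0.1, -1.1]
finger_gap: 0.0428
grip_force: 11.4
```

{"op": "drive_tool", "data": {
  "increments": [
    [[-1,0,0,0,0,0,0.11],[-1,0,0,0,0,0,0.22],[-1,0,0,0,0,0,0.33],[-1,0,0,0,0,0,0.41],[-1,0,0,0,0,0,0.44],[-1,0,0,0,0,0,0.44],[-1,0,0,0,0,0,0.44],[-1,0,0,0,0,0,0.44],[-1,0,0,0,0,0,0.44],[-1,0,0,0,0,0,0.44]]
  ]
}}

```text
time: 14.87
ee_pos: [0.5744, -0.2475, 0.09]
eef_rot: [[0.995, -0.098, -0.0], [-0.098, -0.995, 0.0], [-0.0, -0.0, -1.0]]
force: [0.4, 0.1, -0.4]
finger_gap: 0.043
grip_force: 11.4
```

```bash
python3 - <<'E'
from h import *
g=t2w(-.048,-.043);print(goal([*g,.0145],-95.6),observe()['ee_pos'],observe()['finger_gap'])
E
```

```text
(array([0.0017, 0.0003, 0.0755]), array([-0.,  0., -0.])) [ 0.57444009 -0.24749751  0.08998187] 0.04296115661727772
```

{"op": "drive_tool", "data": {
  "increments": [
    [[-1,0.0015,0,0.025,0,0,0],[-1,0.0015,0,0.05,0,0,0],[-1,0.0015,0,0.065,0,0,0],[-1,0.0015,0,0.071,0,0,0],[-1,0.0015,0,0.0755,0,0,0],[-1,0.0015,0,0.0755,0,0,0],[-1,0.0015,0,0.0755,0,0,0],[0.36,0.0015,0,0.0755,0,0,0],[0.36,0.0015,0,0.0755,0,0,0],[0.36,0.0015,0,0.0755,0,0,0]]
  ]
}}

```text
time: 15.7
ee_pos: [0.5767, -0.2478, 0.0155]
eef_rot: [[0.995, -0.098, 0.002], [-0.098, -0.995, -0.001], [0.002, 0.0, -1.0]]
force: [-0.4, 0.7, -0.6]
finger_gap: 0.0594
grip_force: 0.0
```

{"op": "drive_tool", "data": {
  "increments": [
    [[0.36,0,0,0,0,0,0],[0.36,0,0,0,0,0,0],[0.36,0,0,0,0,0,0],[0.36,0,0,-0.02,0,0,0],[0.36,0,0,-0.05,0,0,0],[0.36,0,0,-0.09,0,0,0],[0.36,0,0,-0.12,0,0,-0.1],[0.36,0,0,-0.12,0,0,-0.2],[0.36,0,0,-0.12,0,0,-0.3],[0.36,0,0,-0.12,0,0,-0.4]]
  ]
}}

```text
time: 16.53
ee_pos: [0.5764, -0.2477, 0.1356]
eef_rot: [[0.953, 0.302, 0.002], [0.302, -0.953, -0.001], [0.001, 0.001, -1.0]]
force: [-0.5, -0.1, -0.5]
finger_gap: 0.064
grip_force: 0.0
```

```bash
python3 - <<'E'
from h import *
c=camera_info
v,u=np.mgrid[0:480,0:640]
for n in('side','top'):
    im,d=shot(n,n+'5.png'); rolls(n,d,im); W=cloud(n,d); hsv=cv2.cvtColor(im,cv2.COLOR_RGB2HSV)
    box=(abs(W[...,0]-.538)<.13)&(abs(W[...,1]+.196)<.13)&(W[...,2]>.012)&(W[...,2]<.024)&(hsv[...,1]<90)
    p=W[box];r=cv2.minAreaRect((p[:,:2]*1000).astype(np.float32));print(n,'tray',r,np.round(cv2.boxPoints(r)))
    m=(abs(W[...,0]-.524)<.025)&(W[...,1]<-.305)&(W[...,1]>-.39)&(W[...,2]>.034)&(W[...,2]<.046)
    p=W[m];r=cv2.minAreaRect((p[:,:2]*1000).astype(np.float32));print(n,'handle',r,m.sum(),np.round(cv2.boxPoints(r)))
E
```

```text
side 0.035 [283. 303.] 215 mid [ 0.4903 -0.1528  0.039 ] ext [0.041 0.04  0.008] tray [0.0384 0.0517]
side 0.035 [320. 305.] 49 mid [ 0.5729 -0.1602  0.039 ] ext [0.015 0.026 0.008] tray [ 0.039  -0.0312]
side 0.035 [293. 339.] 263 mid [ 0.5118 -0.2427  0.039 ] ext [0.041 0.042 0.008] tray [-0.0491  0.0215]
side 0.035 [325. 341.] 266 mid [ 0.5774 -0.2478  0.039 ] ext [0.041 0.043 0.008] tray [-0.0477 -0.0443]
side tray ((538.5682373046875, -193.86578369140625), (214.8833465576172, 190.26620483398438), 84.23818969726562) [[ 433. -291.]
 [ 622. -310.]
 [ 644.  -97.]
 [ 455.  -77.]]
side handle ((524.2264404296875, -337.4237060546875), (63.8423957824707, 18.042278289794922), 84.32071685791016) 295 [[ 512. -368.]
 [ 530. -370.]
 [ 536. -307.]
 [ 518. -305.]]
top 0.035 [392. 229.] 168 mid [ 0.5858 -0.1573  0.0389] ext [0.039 0.041 0.008] tray [ 0.0432 -0.0438]
top 0.035 [428. 258.] 187 mid [ 0.5094 -0.2432  0.039 ] ext [0.04  0.04  0.008] tray [-0.0497  0.0239]
top 0.035 [391. 267.] 177 mid [ 0.4906 -0.1523  0.0389] ext [0.038 0.042 0.008] tray [0.0389 0.0514]
top tray ((536.564453125, -208.4344024658203), (233.81655883789062, 190.30613708496094), 84.32765197753906) [[ 430. -315.]
 [ 620. -334.]
 [ 643. -102.]
 [ 453.  -83.]]
top handle ((524.1043701171875, -331.3796691894531), (53.2804069519043, 17.825279235839844), 84.6065902709961) 162 [[ 513. -357.]
 [ 530. -359.]
 [ 535. -306.]
 [ 518. -304.]]
```

View pics/side5.png

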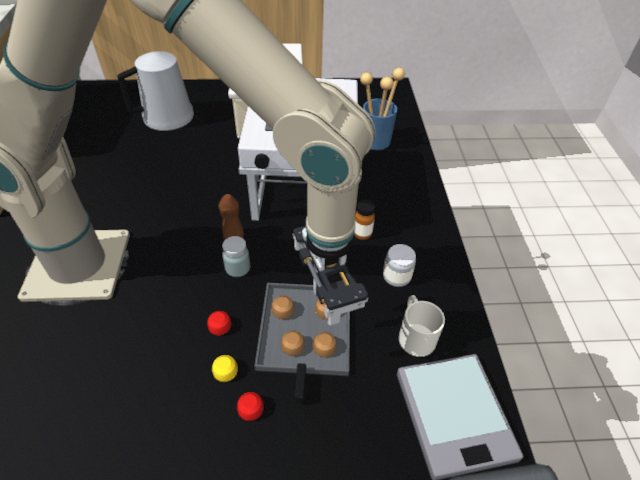

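All four rolls lie flat, one per quarter, at tray (0.038,0.052), (0.043,-0.044), (-0.048,-0.044) and (-0.049,0.022). The smallest centre distance is 66 mm. In the side view the handle sits at (300,380). Next is a leaned-back (40°) grasp on the handle.

```bash
cat >> h.py <<'E'
from scipy.spatial.transform import Rotation as Ro
def lean(pt,deg,ax=TX,back=0.):
    """delta to bring the grasp point to pt with tool leaned back, 'back' m short along tool z"""
    s=observe(); p=np.array(s['ee_pos']); R=np.array(s['eef_rot'])
    f=np.array([*ax,0]); t=np.radians(deg); z=np.sin(t)*f+np.array([0,0,-np.cos(t)]); y=np.cross([0,0,-1.],f); G=np.stack([np.cross(y,z),y,z],1)
    T=np.array(pt)+(.011-back)*z
    return np.round(R.T@(T-p),4),np.round(Ro.from_matrix(R.T@G).as_rotvec(),3),np.round(T,4)
E
python3 - <<'E'
from h import *
d,r,T=lean([.5234,-.3446,.027],40,back=.09); print(d,r,np.linalg.norm(r),T)
for f in (.2,.4,.6,.8): print(np.round(f*d,3),np.round(f*r,3))
print(observe()['q'])
E
```

```text
[-0.0988  0.1237  0.0472] [ 0.408  0.615 -1.121] 1.3421363567089597 [ 0.5184 -0.3951  0.0875]
[-0.02   0.025  0.009] [ 0.082  0.123 -0.224]
[-0.04   0.049  0.019] [ 0.163  0.246 -0.448]
[-0.059  0.074  0.028] [ 0.245  0.369 -0.673]
[-0.079  0.099  0.038] [ 0.326  0.492 -0.897]
[ 0.3448498   0.65031142  0.02752901  1.63924951 -0.02273934  0.85204319
 -0.88715324]
```

{"op": "drive_tool", "data": {
  "increments": [
    [[-0.15,-0.01,0.012,0,0.037,0.055,-0.1],[-0.15,-0.02,0.025,0,0.073,0.11,-0.2],[-0.15,-0.03,0.037,0,0.11,0.165,-0.3],[-0.15,-0.04,0.05,0,0.145,0.22,-0.4],[-0.15,-0.05,0.062,0,0.18,0.274,-0.5],[-0.15,-0.06,0.074,0.01,0.218,0.33,-0.6],[-0.15,-0.07,0.087,0.02,0.255,0.384,-0.7],[-0.15,-0.08,0.1,0.03,0.29,0.44,-0.8],[-0.15,-0.09,0.112,0.04,0.328,0.494,-0.9],[-0.15,-0.0988,0.1237,0.047,0.365,0.549,-1.0]]
  ]
}}

```text
time: 17.47
ee_pos: [0.5162, -0.3972, 0.0861]
eef_rot: [[0.201, 0.975, 0.096], [0.782, -0.218, 0.584], [0.59, -0.042, -0.806]]
force: [0.4, 0.4, -0.4]
finger_gap: 0.0396
grip_force: 0.0
```

```bash
python3 - <<'E'
from h import *
print(lean([.5234,-.3446,.027],40,back=.09)); print(observe()['q'])
E
```

```text
(array([0.0029, 0.0017, 0.0003]), array([ 0.043,  0.063, -0.123]), array([ 0.5184, -0.3951,  0.0875]))
[ 1.10950839  1.07145943 -0.52286996  1.15536591 -0.06267076  1.35855435
  0.54146717]
```

{"op": "drive_tool", "data": {
  "increments": [
    [[-0.15,0.0015,0.001,0,0.021,0.031,-0.06],[-0.15,0.0029,0.0017,0,0.043,0.063,-0.123],[-0.15,0.0029,0.0017,0,0.043,0.063,-0.123],[-0.15,0.0029,0.0017,0,0.043,0.063,-0.123],[-0.15,0.0029,0.0017,0,0.043,0.063,-0.123],[-0.15,0.0029,0.0017,0,0.043,0.063,-0.123],[-0.15,0.0029,0.0017,0,0.043,0.063,-0.123],[-0.15,0.0029,0.0017,0,0.043,0.063,-0.123],[-0.15,0.0029,0.0017,0,0.043,0.063,-0.123],[-0.15,0.0029,0.0017,0,0.043,0.063,-0.123]]
  ]
}}

```text
time: 18.3
ee_pos: [0.5207, -0.3932, 0.0896]
eef_rot: [[0.073, 0.995, 0.063], [0.765, -0.096, 0.637], [0.64, 0.001, -0.768]]
force: [-0.2, 0.7, -0.3]
finger_gap: 0.04
grip_force: 0.0
```

```bash
python3 - <<'E'
from h import *
print(lean([.5234,-.3446,.027],40,back=.0)); print(observe()['finger_gap'])
E
```

```text
(array([-0.0027, -0.0021,  0.0902]), array([0.   , 0.003, 0.002]), array([ 0.5241, -0.3376,  0.0186]))
0.0399972345610143
```

{"op": "drive_tool", "data": {
  "increments": [
    [[-0.15,-0.0027,-0.002,0.015,0,0.003,0.002],[-0.15,-0.0027,-0.002,0.035,0,0.003,0.002],[-0.15,-0.0027,-0.002,0.055,0,0.003,0.002],[-0.15,-0.0027,-0.002,0.075,0,0.003,0.002],[-0.15,-0.0027,-0.002,0.085,0,0.003,0.002],[-0.15,-0.0027,-0.002,0.09,0,0.003,0.002],[-0.15,-0.0027,-0.002,0.09,0,0.003,0.002],[-0.15,-0.0027,-0.002,0.09,0,0.003,0.002],[-0.15,-0.0027,-0.002,0.09,0,0.003,0.002],[-0.15,-0.0027,-0.002,0.09,0,0.003,0.002]]
  ]
}}

```text
time: 19.13
ee_pos: [0.5245, -0.3389, 0.019]
eef_rot: [[0.075, 0.995, 0.065], [0.763, -0.099, 0.639], [0.642, 0.001, -0.767]]
force: [-0.3, -0.6, 0.8]
finger_gap: 0.0401
grip_force: 0.0
```

{"op": "drive_tool", "data": {
  "increments": [
    [[-0.5,0,0,0,0,0,0],[-0.5,0,0,0,0,0,0],[-0.8,0,0,0,0,0,0],[-1,0,0,0,0,0,0],[-1,0,0,0,0,0,0],[-1,0,0,0,0,0,0],[-1,0,0,0,0,0,0],[-1,0,0,0,0,0,0],[-1,0,0,0,0,0,0],[-1,0,0,0,0,0,0]]
  ],
  "grip_force": 15
}}

```text
time: 19.97
ee_pos: [0.5244, -0.3378, 0.0185]
eef_rot: [[0.075, 0.995, 0.063], [0.762, -0.098, 0.64], [0.643, 0.0, -0.766]]
force: [1.5, -0.6, 1.3]
finger_gap: 0.0179
grip_force: 15.0
```

```bash
python3 - <<'E'
from h import *
G0=np.array([.531,.088]); a=np.radians(84.8); gx=np.array([np.cos(a),np.sin(a)]); gy=np.array([-gx[1],gx[0]])
s=observe(); R=np.array(s['eef_rot']); p=np.array(s['ee_pos'])
print(p,s['finger_gap'],s['grip_force'],s['q'])
gr=p-.011*R[:,2]; print('grasp pt',gr,'in grill',(gr[:2]-G0)@gx,(gr[:2]-G0)@gy, 'tray in grill',(TC-G0)@gx,(TC-G0)@gy)
im,d=shot('side'); rolls('side',d,im)
for X,Y in((-.33,0),(-.2,0),(0,0),(.043,0)):
    w=G0+gx*X+gy*Y; print(X,Y,np.round(lean([*w,gr[2]],40,ax=gx),4).tolist() if 0 else lean([*w,gr[2]],40,ax=gx)[:2])
E
```

```text
[ 0.52437757 -0.33783342  0.01846172] 0.017861379264573766 15.001475214958191 [ 1.08497874  1.16245368 -0.5602727   1.22866205 -0.04194078  1.26427889
  0.64487647]
grasp pt [ 0.52367974 -0.34486903  0.02688865] in grill -0.4317509722144579 -0.03194190381052375 tray in grill -0.28219674114555116 -0.03271084356648135
side 0.035 [282. 303.] 222 mid [ 0.4903 -0.1529  0.039 ] ext [0.041 0.041 0.008] tray [0.0382 0.0517]
side 0.035 [326. 304.] 226 mid [ 0.586  -0.1567  0.0389] ext [0.042 0.042 0.008] tray [ 0.0438 -0.0439]
side 0.035 [292. 339.] 265 mid [ 0.5118 -0.2424  0.039 ] ext [0.041 0.042 0.008] tray [-0.0488  0.0215]
side 0.035 [325. 341.] 264 mid [ 0.5775 -0.2466  0.039 ] ext [0.041 0.041 0.008] tray [-0.0465 -0.0442]
-0.33 0 (array([ 0.0778, -0.0328,  0.0653]), array([ 0.005,  0.   , -0.006]))
-0.2 0 (array([ 0.1774, -0.0338,  0.1488]), array([ 0.005,  0.   , -0.006]))
0 0 (array([ 0.3306, -0.0353,  0.2773]), array([ 0.005,  0.   , -0.006]))
0.043 0 (array([ 0.3635, -0.0357,  0.305 ]), array([ 0.005,  0.   , -0.006]))
```

The handle is gripped (gap 18 mm, 15 N). Now I'll slide slowly, moving over to the grill's centre line first.

{"op": "drive_tool", "data": {
  "increments": [
    [[-1,0.002,-0.001,0.0017,0,0,0],[-1,0.007,-0.003,0.006,0,0,0],[-1,0.014,-0.006,0.012,0,0,0],[-1,0.023,-0.01,0.0193,0,0,0],[-1,0.033,-0.014,0.0277,0.002,0,-0.003],[-1,0.043,-0.018,0.0361,0.003,0,-0.004],[-1,0.053,-0.022,0.0445,0.005,0,-0.006],[-1,0.063,-0.027,0.0529,0.005,0,-0.006],[-1,0.072,-0.031,0.0604,0.005,0,-0.006],[-1,0.0778,-0.033,0.0653,0.005,0,-0.006]]
  ]
}}

```text
time: 20.85
ee_pos: [0.5019, -0.2345, 0.0184]
eef_rot: [[0.07, 0.996, 0.061], [0.765, -0.093, 0.638], [0.641, 0.002, -0.768]]
force: [1.0, -5.8, 3.8]
finger_gap: 0.0178
grip_force: 15.2
```

```bash
cat >> h.py <<'E'
G0=np.array([.531,.088]); _a=np.radians(84.8); gx=np.array([np.cos(_a),np.sin(_a)]); gy=np.array([-gx[1],gx[0]])
def tg(w): r=np.array(w)[:2]-G0; return np.round([r@gx,r@gy],4)
def gr():
    s=observe(); return np.array(s['ee_pos'])-.011*np.array(s['eef_rot'])[:,2]
E
python3 - <<'E'
from h import *
im,d=shot('top'); W=cloud('top',d); hsv=cv2.cvtColor(im,cv2.COLOR_RGB2HSV)
g=gr(); c=g[:2]+.15*gx; print('grasp',g,tg(g),'tray exp',tg(c))
m=(abs(W[...,0]-c[0])<.12)&(W[...,1]>c[1]-.1)&(W[...,1]<c[1]+.125)&(W[...,2]>.012)&(W[...,2]<.024)&(hsv[...,1]<90)
p=W[m];r=cv2.minAreaRect((p[:,:2]*1000).astype(np.float32));print('tray',r,np.round(cv2.boxPoints(r)))
for X in(-.2,-.1,0,.03): print(X,lean([*(G0+gx*X),.0269],40,ax=gx)[:2])
E
```

```text
grasp [ 0.50051645 -0.23931459  0.0270666 ] [-0.3287  0.0007] tray exp [-0.1787  0.0007]
tray ((505.7303771972656, -92.39904022216797), (210.38473510742188, 216.485107421875), 83.54425048828125) [[ 386. -185.]
 [ 601. -209.]
 [ 625.   -0.]
 [ 410.   24.]]
-0.2 (array([0.0985, 0.0008, 0.0828]), array([-0.   ,  0.   ,  0.001]))
-0.1 (array([0.1752, 0.0009, 0.1471]), array([-0.   ,  0.   ,  0.001]))
0 (array([0.2518, 0.0009, 0.2114]), array([-0.   ,  0.   ,  0.001]))
0.03 (array([0.2748, 0.001 , 0.2306]), array([-0.   ,  0.   ,  0.001]))
```

```bash
python3 - <<'E'
from h import *
z=np.load('c0.npz')
im,d=shot('side','s6.png')
W=cloud('side',d); hsv=cv2.cvtColor(im,cv2.COLOR_RGB2HSV)
c=gr()[:2]+.15*gx; print('c',c)
w=(W[...,2]>.013)&(W[...,2]<.022)&(hsv[...,1]<90)
for lo,hi in((-.11,-.08),(.08,.11)):
    L=(W[...,:2]-c)@gy; X=(W[...,:2]-c)@gx
    m=w&(L>lo)&(L<hi)&(abs(X)<.085); 
    f=np.polyfit(X[m],L[m],1); print('wall',m.sum(),f,np.median(L[m]))
for lo,hi in((-.12,-.09),(.09,.12)):
    m=w&(X>lo)&(X<hi)&(abs(L)<.08); f=np.polyfit(L[m],X[m],1); print('end',m.sum(),f)
# jam vs start
for W_ in(cloud('side',z['e']),W):
    m=(abs(W_[...,0]-.382)<.05)&(abs(W_[...,1]+.022)<.05)&(W_[...,2]>.06)&(W_[...,2]<.1); q=W_[m]; print('jam',m.sum(),np.round((q.max(0)+q.min(0))/2,3))
rolls('side',d,im)
# roll candidates in tray frame
br=(hsv[...,1]>90)&(hsv[...,0]<22)&(hsv[...,0]>4)&(W[...,2]>.035)&(W[...,2]<.043)&(np.abs(X)<.11)&(np.abs(L)<.1)
k,l,st,ce=cv2.connectedComponentsWithStats(br.astype(np.uint8))
for i in range(1,k):
    if st[i,4]>25: print('roll',st[i,4],np.round([(X[l==i].max()+X[l==i].min())/2,(L[l==i].max()+L[l==i].min())/2],4))
E
```

```text
c [ 0.51404712 -0.08997755]
wall 101 [-0.03022986 -0.09700385] -0.09689345940256056
wall 143 [-0.01457845  0.08911289] 0.08861853597986438
end 200 [ 0.02989613 -0.10189588]
end 191 [0.03161405 0.10405236]
jam 492 [ 0.383 -0.021  0.076]
jam 490 [ 0.383 -0.02   0.075]
side 0.035 [316. 270.] 87 mid [ 0.5666 -0.0643  0.0391] ext [0.035 0.016 0.008] tray [ 0.1338 -0.0156]
side 0.035 [274. 270.] 55 mid [ 0.4708 -0.0618  0.039 ] ext [0.032 0.011 0.008] tray [0.1271 0.08  ]
side 0.035 [282. 297.] 219 mid [ 0.4903 -0.1362  0.039 ] ext [0.042 0.042 0.008] tray [0.0548 0.0533]
side 0.035 [312. 299.] 209 mid [ 0.5562 -0.1454  0.0389] ext [0.042 0.04  0.008] tray [ 0.0521 -0.0132]
roll 180 [0.0384 0.047 ]
roll 185 [ 0.0417 -0.0481]
roll 219 [-0.0483  0.0199]
roll 209 [-0.0517 -0.0466]
```

The tray is yawed about -1.7° and sits 4 mm off centre. I'll correct both with a small turn while sliding.

{"op": "drive_tool", "data": {
  "increments": [
    [[-1,0.003,0,0.0025,0.003,0,-0.003],[-1,0.009,0,0.0076,0.006,0,-0.007],[-1,0.018,0,0.0151,0.01,0,-0.012],[-1,0.029,0,0.0244,0.014,0,-0.017],[-1,0.041,0,0.0345,0.018,0,-0.021],[-1,0.053,0,0.0445,0.019,0,-0.023],[-1,0.065,0,0.0546,0.019,0,-0.023],[-1,0.077,0,0.0647,0.019,0,-0.023],[-1,0.086,0,0.0723,0.019,0,-0.023],[-1,0.09,0,0.0756,0.019,0,-0.023]]
  ]
}}

```text
time: 21.78
ee_pos: [0.512, -0.1161, 0.0183]
eef_rot: [[0.045, 0.998, 0.039], [0.765, -0.059, 0.641], [0.642, 0.001, -0.766]]
force: [-1.0, -10.0, 8.1]
finger_gap: 0.0179
grip_force: 15.0
```

```bash
cat > m.py <<'E'
from h import *
def meas(save=None):
    im,d=shot('side',save)
    W=cloud('side',d); hsv=cv2.cvtColor(im,cv2.COLOR_RGB2HSV)
    g=gr(); c=g[:2]+.15*gx; print('grasp',np.round(g,4),tg(g),'c exp',tg(c))
    w=(W[...,2]>.013)&(W[...,2]<.022)&(hsv[...,1]<90)
    L=(W[...,:2]-c)@gy; X=(W[...,:2]-c)@gx
    for lo,hi in((-.115,-.08),(.08,.115)):
        m=w&(L>lo)&(L<hi)&(abs(X)<.085)
        if m.sum()>20: f=np.polyfit(X[m],L[m],1); print('wall',m.sum(),f)
    for lo,hi in((-.12,-.09),(.09,.12)):
        m=w&(X>lo)&(X<hi)&(abs(L)<.08)
        if m.sum()>20: f=np.polyfit(L[m],X[m],1); print('end',m.sum(),f)
    br=(hsv[...,1]>90)&(hsv[...,0]<22)&(hsv[...,0]>4)&(W[...,2]>.033)&(W[...,2]<.044)&(np.abs(X)<.11)&(np.abs(L)<.1)
    k,l,st,ce=cv2.connectedComponentsWithStats(br.astype(np.uint8))
    for i in range(1,k):
        if st[i,4]>25: print('roll',st[i,4],np.round([(X[l==i].max()+X[l==i].min())/2,(L[l==i].max()+L[l==i].min())/2],4))
    s=observe(); print('yaw err',np.degrees(np.arctan2(s['eef_rot'][1][0],s['eef_rot'][0][0]))-84.8,'force',s['force'],s['time'])
E
python3 - <<'E'
from m import *
meas()
for X in(-.2,-.1,0,.03): print(X,lean([*(G0+gx*X),.0269],40,ax=gx)[:2])
E
```

```text
grasp [ 0.5114 -0.1224  0.0268] [-0.2113  0.0004] c exp [-0.0613  0.0004]
wall 98 [ 0.01977234 -0.0900632 ]
wall 87 [0.01575109 0.09616651]
end 85 [-0.03027497 -0.10323759]
end 175 [-0.02495527  0.10274684]
roll 172 [0.0347 0.0565]
roll 174 [ 0.0411 -0.0386]
roll 204 [-0.0518  0.0244]
roll 196 [-0.0507 -0.0418]
yaw err 1.8511961154884773 force [ 1.18055081  0.69925111 -2.49020955] 21.8333
-0.2 (array([0.0087, 0.001 , 0.0072]), array([-0.02 , -0.   ,  0.025]))
-0.1 (array([0.0852, 0.0042, 0.0714]), array([-0.02 , -0.   ,  0.025]))
0 (array([0.1618, 0.0074, 0.1357]), array([-0.02 , -0.   ,  0.025]))
0.03 (array([0.1848, 0.0084, 0.155 ]), array([-0.02 , -0.   ,  0.025]))
```

{"op": "drive_tool", "data": {
  "increments": [
    [[-1,0.003,0,0.0025,-0.003,0,0.004],[-1,0.009,0.0004,0.0076,-0.006,0,0.008],[-1,0.018,0.0009,0.0151,-0.009,0,0.011],[-1,0.028,0.0014,0.0235,-0.01,0,0.012],[-1,0.039,0.0019,0.0327,-0.01,0,0.012],[-1,0.05,0.0025,0.0419,-0.01,0,0.012],[-1,0.061,0.003,0.0511,-0.01,0,0.012],[-1,0.072,0.0035,0.0603,-0.01,0,0.012],[-1,0.081,0.004,0.0679,-0.01,0,0.012],[-1,0.0852,0.0042,0.0714,-0.01,0,0.012]]
  ]
}}

```text
time: 22.67
ee_pos: [0.5228, -0.0054, 0.0182]
eef_rot: [[0.058, 0.997, 0.049], [0.764, -0.076, 0.641], [0.643, 0.0, -0.766]]
force: [-0.7, -6.2, 4.8]
finger_gap: 0.018
grip_force: 15.0
```

```bash
python3 - <<'E'
from m import *
meas()
for X in(-.1,0,.025,.04): print(X,lean([*(G0+gx*X),.0269],40,ax=gx)[:2])
E
```

```text
grasp [ 0.5219 -0.0114  0.0267] [-0.0998  0.0001] c exp [0.0502 0.0001]
wall 98 [-0.00322461 -0.09329592]
wall 52 [0.02719762 0.09849807]
end 161 [-0.01923132  0.10212626]
roll 145 [0.0344 0.0548]
roll 151 [ 0.0387 -0.0397]
roll 107 [-0.0486  0.0241]
roll 179 [-0.0514 -0.0424]
yaw err 0.9260583198338423 force [ 0.75230509  1.22877786 -3.88609097] 22.7167
-0.1 (array([-0.    ,  0.0002, -0.0003]), array([-0.011, -0.001,  0.012]))
0 (array([0.0765, 0.0018, 0.0641]), array([-0.011, -0.001,  0.012]))
0.025 (array([0.0956, 0.0023, 0.0802]), array([-0.011, -0.001,  0.012]))
0.04 (array([0.1071, 0.0025, 0.0898]), array([-0.011, -0.001,  0.012]))
```

{"op": "drive_tool", "data": {
  "increments": [
    [[-1,0.003,0,0.0025,0,0,0],[-1,0.009,0.0002,0.0075,0,0,0],[-1,0.017,0.0004,0.0142,0,0,0],[-1,0.026,0.0006,0.0218,0,0,0],[-1,0.036,0.0008,0.0302,0,0,0],[-1,0.046,0.001,0.0386,0,0,0],[-1,0.056,0.0013,0.0469,0,0,0],[-1,0.065,0.0015,0.0545,0,0,0],[-1,0.072,0.0017,0.0603,0,0,0],[-1,0.0765,0.0018,0.0641,0,0,0]]
  ]
}}

```text
time: 23.55
ee_pos: [0.5319, 0.0937, 0.018]
eef_rot: [[0.059, 0.997, 0.049], [0.764, -0.076, 0.641], [0.643, -0.001, -0.766]]
force: [-0.5, -5.6, 4.0]
finger_gap: 0.0176
grip_force: 15.0
```

```bash
python3 - <<'E'
from m import *
meas('s7.png')
for X in(0,.02,.035,.042): print(X,lean([*(G0+gx*X),.0269],40,ax=gx)[:2])
E
```

```text
grasp [0.5312 0.088  0.0268] [ 0.     -0.0002] c exp [ 0.15   -0.0002]
wall 54 [ 0.07189623 -0.09111572]
end 21 [-0.03167204 -0.10645265]
roll 55 [-0.0493 -0.0481]
yaw err 0.8857944551181305 force [ 1.34441163  0.55365073 -2.68604912] 23.6
0 (array([ 0.0001, -0.0001, -0.0001]), array([-0.011, -0.001,  0.012]))
0.02 (array([0.0154, 0.0003, 0.0128]), array([-0.011, -0.001,  0.012]))
0.035 (array([0.0268, 0.0005, 0.0224]), array([-0.011, -0.001,  0.012]))
0.042 (array([0.0322, 0.0006, 0.0269]), array([-0.011, -0.001,  0.012]))
```

View pics/s7.png

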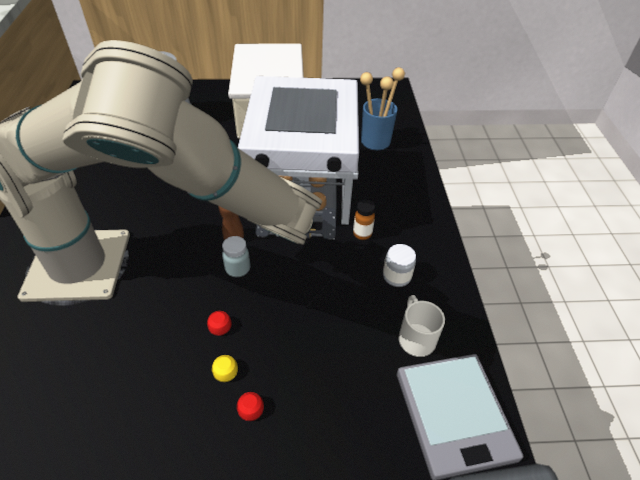

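The tray is mostly under the hood. The forearm crosses in front of the mill near (230,200), so I'll check its clearance to the mill and hood before the last 40 mm.

```bash
python3 - <<'E'
from h import *
for n in('side','top'):
    im,d=shot(n); W=cloud(n,d)
    X=(W[...,:2]-G0)@gx; L=(W[...,:2]-G0)@gy
    for x0 in (.3,.34,.38,.42,.46,.5,.54):
        m=(abs(W[...,0]-x0)<.02)&(W[...,2]>.15)&(X<-.01)&(X>-.25)
        q=W[m]
        if len(q): i=q[:,1].argmax(); print(n,x0,len(q),'y max',np.round(q[i],3),'z range',np.round([q[:,2].min(),q[:,2].max()],3),'gridX max',X[m].max().round(3), 'y range',q[:,1].min().round(3))
print(observe()['q'])
E
```

```text
side 0.46 21 y max [0.444 0.086 0.246] z range [0.229 0.252] gridX max -0.01 y range 0.082
side 0.5 1 y max [ 0.483 -0.057  0.158] z range [0.158 0.158] gridX max -0.149 y range -0.057
side 0.54 82 y max [ 0.555 -0.054  0.176] z range [0.16  0.373] gridX max -0.139 y range -0.165
top 0.42 17 y max [0.436 0.086 0.242] z range [0.151 0.244] gridX max -0.011 y range 0.01
top 0.46 415 y max [0.44  0.085 0.246] z range [0.15  0.408] gridX max -0.01 y range -0.158
top 0.5 2146 y max [0.514 0.03  0.15 ] z range [0.15  0.407] gridX max -0.059 y range -0.161
top 0.54 1620 y max [0.53  0.014 0.151] z range [0.15 0.39] gridX max -0.073 y range -0.165
[ 0.69679128  1.0094689  -0.71549543  1.96835011 -0.24412921  0.43071246
  0.37930072]
```

The arm stays more than 0.1 m from the mill and the jam jar, and will end about 3 cm clear of the hood. Now the final slow approach.

{"op": "drive_tool", "data": {
  "increments": [
    [[-1,0.002,0,0.0017,0,0,0],[-1,0.006,0.0001,0.005,0,0,0],[-1,0.011,0.0002,0.0092,0,0,0],[-1,0.016,0.0003,0.0134,0,0,0],[-1,0.02,0.0004,0.0168,0,0,0],[-1,0.0235,0.0005,0.0197,0,0,0],[-1,0.0265,0.0005,0.0222,0,0,0],[-1,0.029,0.0006,0.0243,0,0,0],[-1,0.0305,0.0006,0.0256,0,0,0],[-1,0.0315,0.0006,0.0264,0,0,0]]
  ]
}}

```text
time: 24.53
ee_pos: [0.5357, 0.1351, 0.0184]
eef_rot: [[0.058, 0.997, 0.049], [0.764, -0.076, 0.641], [0.643, -0.0, -0.766]]
force: [0.6, -2.8, -2.4]
finger_gap: 0.0178
grip_force: 15.0
```

```bash
python3 - <<'E'
from m import *
print(observe()['force'],observe()['q'])
meas()
im,d=shot('side');W=cloud('side',d);X=(W[...,:2]-G0)@gx; L=(W[...,:2]-G0)@gy
for a in(-.07,-.03,.03,.06):
    m=(abs(L-a)<.02)&(W[...,2]>.008)&(W[...,2]<.025)&(X<.13)&(X>.03); q=X[m]; print(a,len(q),np.sort(q)[:5] if len(q) else '')
E
```

```text
[ 0.59817091 -2.83284052 -2.36429998] [ 0.63008703  1.01023892 -0.72847051  1.9873353  -0.27049614  0.36709313
  0.34567398]
grasp [0.5351 0.1282 0.027 ] [ 0.0404 -0.0005] c exp [ 0.1904 -0.0005]
wall 24 [ 0.01845867 -0.08967637]
end 28 [ 0.08460308 -0.09949525]
roll 32 [-0.057  -0.0538]
yaw err 0.8730140229607599 force [ 7.70208570e-05 -1.63494277e+00 -2.66589161e+00] 24.5833
-0.07 27 [0.08633145 0.08669109 0.08695553 0.08728732 0.08753636]
-0.03 40 [0.08310769 0.08347016 0.08380702 0.08400877 0.0844402 ]
0.03 0 
0.06 0
```

The tray's rear edge is at grill x ≈ 0.085, so the tray is at about 0.19, as wanted. I'll release and back straight out.

{"op": "drive_tool", "data": {
  "increments": [
    [[-0.25,0,0,0,0,0,0],[-0.25,0,0,0,0,0,0],[-0.25,0,0,0,0,0,0],[-0.25,0,0,0,0,0,0],[-0.25,0,0,0,0,0,0],[-0.25,0,0,0,0,0,0],[-0.25,-0.008,0,-0.0067,0,0,0],[-0.25,-0.02,0,-0.0168,0,0,0],[-0.25,-0.04,0,-0.0335,0,0,0],[-0.25,-0.06,0,-0.0503,0,0,0]]
  ]
}}

```text
time: 25.47
ee_pos: [0.5294, 0.0558, 0.0185]
eef_rot: [[0.057, 0.997, 0.048], [0.764, -0.075, 0.641], [0.643, 0.0, -0.766]]
force: [-0.7, -0.3, -0.6]
finger_gap: 0.0355
grip_force: 0.0
```

{"op": "drive_tool", "data": {
  "increments": [
    [[-0.25,-0.02,0,-0.02,0,0,0],[-0.25,-0.04,0,-0.045,0,0,0],[-0.25,-0.06,0,-0.07,0,0,0],[-0.25,-0.08,0,-0.1,0,0,0],[-0.25,-0.1,0,-0.13,0,0,0],[-0.25,-0.1,0,-0.16,0,0,0],[-0.25,-0.1,0,-0.19,0,0,0],[-0.25,-0.1,0,-0.19,0,0,0],[-0.25,-0.1,0,-0.19,0,0,0],[-0.25,-0.1,0,-0.19,0,0,0]]
  ]
}}

```text
time: 26.3
ee_pos: [0.5139, -0.1411, 0.0993]
eef_rot: [[0.058, 0.997, 0.048], [0.763, -0.075, 0.642], [0.643, -0.001, -0.766]]
force: [-0.0, 0.3, 0.5]
finger_gap: 0.035
grip_force: 0.0
```

```bash
python3 - <<'E'
from m import *
z=np.load('c0.npz'); s=observe(); print(s['ee_pos'],s['force'])
im,d=shot('side');W=cloud('side',d);X=(W[...,:2]-G0)@gx; L=(W[...,:2]-G0)@gy; hsv=cv2.cvtColor(im,cv2.COLOR_RGB2HSV)
m=(abs(L)<.02)&(W[...,2]>.03)&(W[...,2]<.045)&(X>0)&(X<.1)&(hsv[...,1]<120); print('handle',m.sum(),X[m].min() if m.any() else '',np.polyfit(X[m],L[m],1) if m.sum()>5 else '')
for a in(-.07,-.03,.03,.07):
    m=(abs(L-a)<.02)&(W[...,2]>.008)&(W[...,2]<.025)&(X<.13)&(X>.03); q=X[m]; print(a,len(q),np.sort(q)[:4] if len(q) else '')
br=(hsv[...,1]>90)&(hsv[...,0]<22)&(W[...,2]>.015)&(W[...,2]<.05)&(X>.09)&(X<.3)&(abs(L)<.1)
k,l,st,ce=cv2.connectedComponentsWithStats(br.astype(np.uint8))
for i in range(1,k):
    if st[i,4]>10: print('roll',st[i,4],np.round([X[l==i].min(),X[l==i].max(),L[l==i].min(),L[l==i].max(),W[l==i][:,2].max()],3))
cv2.imwrite('pics/s8.png',cv2.resize(im[130:300,200:400,::-1],(800,680)[:2] if 0 else (700,595),interpolation=cv2.INTER_CUBIC))
E
```

```text
[ 0.51394494 -0.14105943  0.09933875] [-0.03321122  0.31526399  0.54838283]
handle 155 0.013315200177545162 [ 0.02118117 -0.00083272]
-0.07 78 [0.08269427 0.08403882 0.08451752 0.08489637]
-0.03 115 [0.08347026 0.08374149 0.08385556 0.08390906]
0.03 118 [0.08169675 0.08215004 0.08289797 0.08298482]
0.07 81 [0.08037952 0.08084654 0.08089277 0.08099736]
roll 223 [0.111 0.151 0.002 0.047 0.047]
roll 217 [ 0.114  0.151 -0.065 -0.018  0.048]
```

View pics/s8.png

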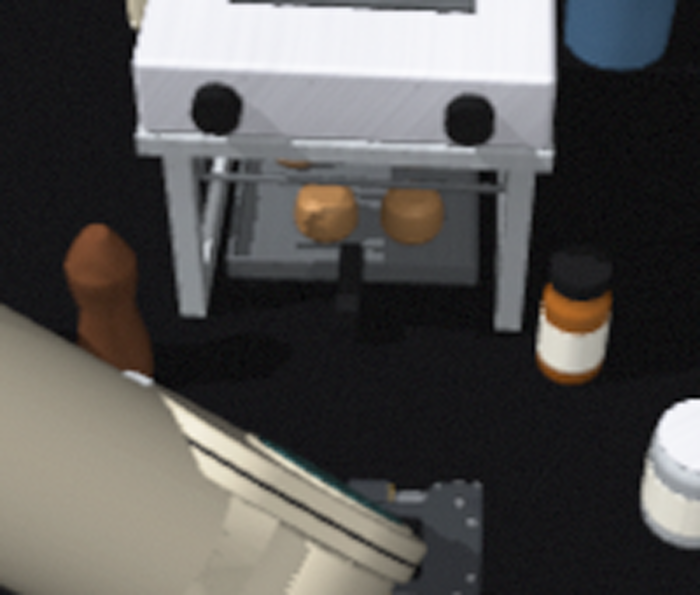

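The tray sits straight between the rails at grill x ≈ 0.188. The rear rolls are 66 mm apart, the front ones are mostly hidden by the hood, and the hand is clear. Handing in.

```bash
python3 -c "
from plant import *
print(hand_in())"
```

```text
the job is handed in; nothing more can be done
None
```

I handed the job in at about 26 s of the 72 s: four rolls spread one per quarter, and the tray straight under the hood about 5 mm off the back stop. The two front rolls were hidden by the hood at the end, so their last check was just before they went under, and `hand_in()` returned no verdict.

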